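Make up two orders of carved stone

ROBOT

A 6-joint arm with a two-finger parallel gripper is mounted at the origin on the work surface. World frame = base frame: x ahead of the robot, y to its left, z up, the work surface at z = 0. Lengths are in m, angles in rad, forces in N, time in s.
With the tool pointing down it reaches from about 0.35 to 0.925 m from the base axis. Payload 6.4 kg.
Tool frame: the origin (TCP) lies at the very end of the fingers, on their centre line; the grasp point (between the pads) lies 19 mm behind it; z points along the fingers, y is the line along which they close (so a half turn about z gives the same grasp; the last joint's range is limited). The gripper opens to 94 mm and grips with 3 to 60 N. Pads are 16 mm wide; open, the fingers measure 119 mm over their backs; the gripper's body (75 mm by 177 mm) begins 78 mm behind the grasp point.
Start: joints at [-1.394, 0.245, 1.558, -0, 1.339, -0.174], TCP at [0.223, -0.61, 0.205] pointing down, gripper open.
Joint ranges: [-3.13, 3.13], [-1.02, 2.26], [0.13, 2.54], [-0.95, 4.09], [0.21, 2.88], [-2.74, 2.74]. Speed limits (rad/s): [2.57, 2.57, 3.14, 3.14, 3.14, 3.14].

INTERFACE

Orientations are given as a unit quaternion [x, y, z, w].
In Python, from bench import manip, eyes gives the robot as it stands. The module is installed in compiled form; this text tells all that it offers.
- The arm moves only by the tool drive_tool, never from a script. Its argument "moves" is a list of rows, each an object with "travel": the shift along the tool's x, y, z in m, a list of three; "twist": the turn, a rotation vector about the tool's x, y, z in degrees, a list of three; "hand": the closure, from -1 (fully open) to 1 (shut). In form: [{"travel": [tx, ty, tz], "twist": [rx, ry, rz], "hand": hand}, ...]. A call has 1 to 12 rows; each row shifts and turns the commanded pose from where the row before left it, along the tool's axes as they then stand; what a row does not reach is not made up. A row lasts 1/10 s, in which the tool goes at most 50 mm and 8.59 degrees, less where a joint would pass 70% of its speed; a pose out of reach is approached as far as the arm can. A call is refused whole if a number of a shift passes 0.05 or a number of a turn 8.59, either way. A call with a gripper value outside its range is refused whole. The fingers move at their own pace and stop on an object; "force" is the grip in N (left out, the last holds). Time passes only in rows, so rows that do not move let the fingers close. It gives the time, the measured TCP pose, the force, the opening and the grip force at its end, in the units of the state.
- manip.observe(): the state, without advancing time (a new reading comes with each control period).
- eyes.get_image(name): name is "scene" or "top" or "wrist"; returns (picture, depth): 400x640x3 uint8, red, green, blue; 400x640 float32, m along the optical axis (not along the pixel's ray), 0 where there is no reading.
- eyes.camera_info(name): a dict with "K" (3x3 intrinsics, pixels), "D" ([k1, k2, p1, p2, k3] as OpenCV has them; the pictures are not rectified), "cam_to_world" (4x4, takes a point from camera to world coordinates). Camera axes: x right, y down, z forward; pixel columns grow to the right and rows downward; lengths in m; the calibration is good to about 2 mm. A picture is of the moment at which its call begins: read the wrist's pose just before it. camera_info takes no time and is no camera call; for the wrist camera it gives the pose at the moment of the call.
- manip.job_done(): hands the job in; it is judged then, once.
The state is a dict: "time": time; "q": joint angles; "qd": joint speeds; "effort": joint torques, N m; "eef_pos": TCP position; "orientation": TCP orientation; "wrist_force": force on the tool from outside, world axes, zero at the start; "torque": the same for the moment, N m; "grip_width": opening from 0.0 (shut) to 1.0 (fully open); "finger_force": force on a finger pad.
Only numpy, scipy, OpenCV 4.12 (cv2) and the standard library are available. Lean on these libraries where they do the work, as an engineer would, in place of code of your own. Each camera call takes 0.05 s, during which the arm holds its last target. There are 200 camera calls.

TASK

Make up the two orders from the stock on the bench. Green board: lay the marble slab centred on the pale rectangle, setting it down edge first - rest one edge on the board with the slab clearly tilted (10 to 20 degrees), pause a moment, then pivot it down flat without letting go - and then stand the white owl on the middle of the slab. Blue board: stand the brown owl on the middle of the pale disc and the green obelisk on the middle of the pale square; leave the dark grey owl and the amber vase where they stand.

Things in the scene. Friction and masses are not known exactly. Their poses are not given: they have to be found in the camera images.
- slab: the marble base slab, grey-white veined stone, a flat rectangular block 140 mm long (its x), 56 mm wide (its y), 20 mm thick (its z), lying flat on the table, about 0.42 kg. Origin: centre of its underside. It can be gripped across its 56 mm width.
- white_owl: the white stone owl figurine standing upright: a rounded body, round about its vertical axis, 68 mm tall (75 mm with the small ear tufts), 42 mm in diameter from 20 to 40 mm above its foot (take it there), flat foot 36 mm in diameter; about 0.2 kg. Origin: centre of the underside of its foot; z up, its face and pale eyes look along its -x.
- brown_owl: the reddish-brown stone owl figurine standing upright: a rounded body, round about its vertical axis, 68 mm tall (75 mm with the small ear tufts), 42 mm in diameter from 20 to 40 mm above its foot (take it there), flat foot 36 mm in diameter; about 0.2 kg. Origin: centre of the underside of its foot; z up, its face and pale eyes look along its -x.
- grey_owl: the dark grey, nearly black, stone owl figurine standing upright: a rounded body, round about its vertical axis, 68 mm tall (75 mm with the small ear tufts), 42 mm in diameter from 20 to 40 mm above its foot (take it there), flat foot 36 mm in diameter; about 0.2 kg. Origin: centre of the underside of its foot; z up, its face and pale eyes look along its -x. It stays where it is.
- obelisk: the green stone obelisk, upright: a square column 30 x 30 mm with flat sides (facing its x and y) to 60 mm height, then a 20 mm pyramid point (80 mm in all), about 0.15 kg. Origin: centre of the underside of its foot; z up.
- vase: the amber-coloured small vase, upright, round, 66 mm tall, 42 mm in diameter at its belly. It stays where it is. Origin: centre of its underside; z up.
- green_board: the green order board, fixed to the table: plywood with green felt, 200 mm long (its x), 120 mm wide (its y); the felt surface is 12 mm above the table. One pale rectangle, 156 x 72 mm, long side along the board's x, is centred on it: the place of the slab, 8 mm larger than the slab all round. Origin: centre of its underside, at table height; z up.
- blue_board: the blue order board, fixed to the table: plywood with blue felt, 200 mm long (its x), 120 mm wide (its y); the felt surface is 12 mm above the table. A pale disc, 58 mm across, is centred 50 mm from the board's centre along its +x (the end farther from the robot); a pale square, 50 mm wide, 50 mm along its -x (the end nearer the robot). Origin: centre of its underside, at table height; z up.
Not all that is in view belongs to the job. What is shaped like the slab but turquoise is not meant.

How it is judged:
On the way:
1. the slab, held tilted by at least 7 degrees, rests with an edge on the green board (contact force between slab and green_board above 0.3 N and angle between slab's own z axis and vertical above 0.12 rad and horizontal distance between slab and green_board below 0.04 m and contact force between the fingers and slab above 0.5 N), for 0.2 s.
At the end, for the whole second after the job is handed in: Slab flat on the green board, within 12 mm and 10 degrees of the rectangle; white owl upright within 12 mm of the slab's centre; brown owl and obelisk upright within 12 mm (along each board axis) of disc and square; all at rest; grey owl and vase within 20 mm of their start, upright (horizontal distance between slab and green_board below 0.012 m and angle between the x axis of slab and the x axis of green_board, either way round below 0.17 rad and angle between slab's own z axis and vertical below 0.05 rad and z of slab in the frame of green_board between 0.008 and 0.016 m and horizontal distance between white_owl and slab below 0.012 m and angle between each of white_owl, brown_owl, obelisk's own z axis and vertical below 0.1 rad and z of white_owl in the frame of slab between 0.016 and 0.024 m and x of brown_owl in the frame of blue_board between 0.038 and 0.062 m and y of brown_owl in the frame of blue_board between -0.012 and 0.012 m and z of brown_owl in the frame of blue_board between 0.008 and 0.016 m and x of obelisk in the frame of blue_board between -0.062 and -0.038 m and y of obelisk in the frame of blue_board between -0.012 and 0.012 m and z of obelisk in the frame of blue_board between 0.008 and 0.016 m and linear speed of each of slab, white_owl, brown_owl, obelisk below 0.02 m/s and angular speed of each of slab, white_owl, brown_owl, obelisk below 0.2 rad/s and distance of each of grey_owl, vase from where it was at the start of the episode below 0.02 m and angle between each of grey_owl, vase's own z axis and vertical below 0.2 rad); the robot touches nothing.
It fails at once if the slab is let go while it is still tilted over the green board (angle between slab's own z axis and vertical above 0.07 rad and contact force between the fingers and slab below 0.05 N and horizontal distance between slab and green_board below 0.1 m).
It fails at once if the grey owl or the amber vase is shifted by more than 20 mm or tipped (distance of any of grey_owl, vase from where it was at the start of the episode above 0.02 m or angle between any of grey_owl, vase's own z axis and vertical above 0.3 rad).
It also fails if it takes over 106 s, if anything falls off the work surface, if the arm or the gripper's body presses on something with over 40 N, if the wrist force passes 120 N, or if a joint passes its speed limit or range.

## Working session

There is one attempt and no reset: what is moved stays moved. The work goes in short steps, Python scripts to look and compute and a tool call to move; the robot and the scene stay as the last step left them, time stands still between calls to the robot, and variables do not carry over. Pictures are saved under pics/ and viewed, at most 14 in all, crops included, and the job is handed in when it is done.

Besides the shell and the picture viewer there is one more tool, called after "Emit:" as a command line: name --argument value ..., lists and objects as JSON in quotes. drive_tool: Moves the arm, as the interface text tells. Its arguments: {"type":"object","properties":{"moves":{"type":"array","items":{"type":"object","properties":{"travel":{"type":"array","items":{"type":"number"}},"twist":{"type":"array","items":{"type":"number"}},"hand":{"type":"number"}}}},"force":{"type":"number"}},"required":["moves"]}

```bash
mkdir -p pics
cat > h.py <<'E'
import numpy as np, cv2
from bench import manip, eyes
def grab(n,name):
    p,d=eyes.get_image(n); cv2.imwrite(f'pics/{name}.png',p[:,:,::-1]); np.savez(f'pics/{name}.npz',p=p,d=d,**{k:np.array(v) for k,v in eyes.camera_info(n).items()})
def load(name): return np.load(f'pics/{name}.npz')
def rays(c,uv):
    u=cv2.undistortPoints(np.array(uv,float).reshape(-1,1,2),c['K'],c['D']).reshape(-1,2)
    T=c['cam_to_world']; return T[:3,3],np.c_[u,np.ones(len(u))]@T[:3,:3].T
def plane(c,uv,z):
    o,r=rays(c,uv); return o+r*((z-o[2])/r[:,2])[:,None]
def depthpts(c,mask):
    v,u=np.nonzero(mask&(c['d']>0)); o,r=rays(c,np.c_[u,v]); return o+r*c['d'][v,u][:,None]
E
python3 - <<'E'
from h import *
s=manip.observe(); print({k:np.round(v,3) for k,v in s.items()})
for n in('top','scene'):
    grab(n,n+'0')
    c=load(n+'0'); print(n,c['K'].round(1).tolist(),c['D'],c['cam_to_world'].round(3).tolist())
E
```

```text
{'time': np.float64(0.0), 'q': array([-1.394,  0.246,  1.559,  0.   ,  1.339, -0.174]), 'qd': array([-0.001,  0.   , -0.001,  0.002,  0.   , -0.   ]), 'effort': array([ 2.0000e-03, -4.1583e+01, -3.1460e+01,  6.9000e-02,  3.3000e-02,
       -0.0000e+00]), 'eef_pos': array([ 0.223, -0.61 ,  0.204]), 'orientation': array([ 0.985,  0.175,  0.   , -0.001]), 'wrist_force': array([ 0.114, -0.131,  0.806]), 'torque': array([ 0.014, -0.037, -0.046]), 'finger_force': np.float64(0.0), 'grip_width': np.float64(1.002)}
top [[483.7, 0.0, 319.8], [0.0, 483.7, 197.0], [0.0, 0.0, 1.0]] [-0.01606162  0.          0.          0.          0.        ] [[-0.027, -0.996, 0.086, 0.413], [-1.0, 0.028, 0.014, -0.015], [-0.016, -0.085, -0.996, 1.109], [0.0, 0.0, 0.0, 1.0]]
scene [[417.8, 0.0, 324.6], [0.0, 417.8, 202.1], [0.0, 0.0, 1.0]] [-0.03090474  0.          0.          0.          0.        ] [[0.479, 0.674, -0.563, 0.992], [0.878, -0.375, 0.298, -0.28], [-0.011, -0.636, -0.771, 0.715], [0.0, 0.0, 0.0, 1.0]]
```

View pics/top0.png

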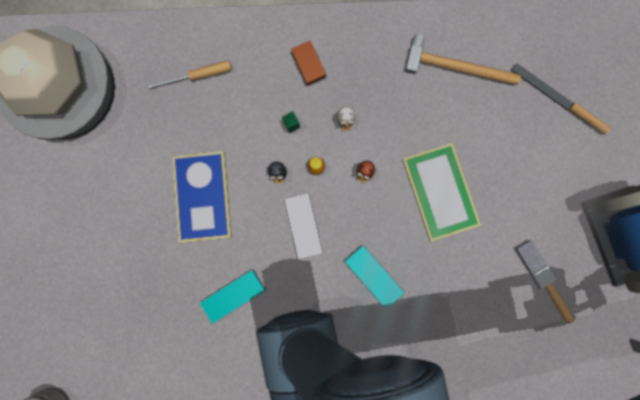

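View pics/scene0.png

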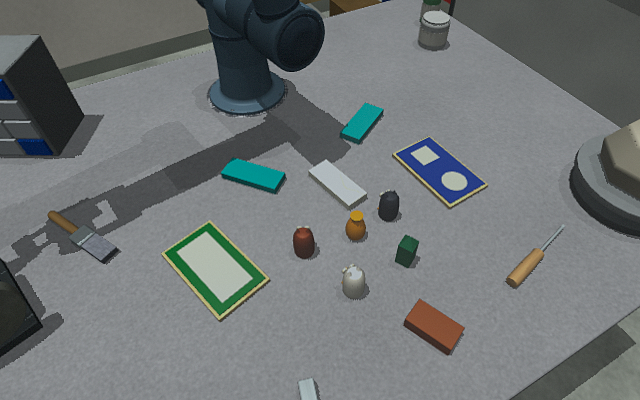

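Top view: slab (303,226), white owl (346,117), brown owl (366,170), grey owl (277,171), vase (316,165), obelisk (291,121), green board (441,191), and blue board with its disc at (199,175) and square at (203,217). Scene view has the same items: slab (338,183), white owl (353,282), brown owl (304,241), obelisk (406,250), grey owl (389,205), vase (356,226).

Candidates for the slab are (303,226) grey-white, and (232,296) and (374,276), both turquoise. The grey-white one fits. Of the three owls, (346,117) is white, (366,170) reddish-brown and (277,171) near-black. I'll confirm in a crop.

Run:
```python
from h import *
c=load('top0'); s=load('scene0')
a=cv2.resize(c['p'][90:270,250:410],None,fx=3,fy=3,interpolation=cv2.INTER_CUBIC)
b=cv2.resize(s['p'][150:310,280:430],None,fx=2,fy=2,interpolation=cv2.INTER_CUBIC)
im=np.zeros((540,800,3),np.uint8); im[:540,:480]=a; im[:320,490:790]=b
cv2.imwrite('pics/crop.png',im[:,:,::-1])
for n,c,P in(('top',c,dict(slab=(303,226),white=(346,114),brown=(366,168),obel=(291,121),gb=(425,165),rect=(441,191),bb=(202,197),disc=(199,175),sq=(203,217),table=(250,220))),('scene',s,dict(slab=(338,183),white=(353,282),brown=(304,241),obel=(404,252),gb=(195,250),rect=(215,265),bb=(440,172),disc=(454,181),sq=(425,155),table=(320,330)))):
    h=cv2.cvtColor(c['p'],cv2.COLOR_RGB2HSV)
    print(n,{k:(h[v,u].tolist(),round(float(c['d'][v,u]),3)) for k,(u,v) in P.items()})
```

```text
top {'slab': ([130, 4, 188], 1.089), 'white': ([120, 4, 189], 1.06), 'brown': ([8, 146, 159], 1.05), 'obel': ([76, 197, 83], 1.06), 'gb': ([110, 4, 185], 1.102), 'rect': ([120, 3, 185], 1.095), 'bb': ([112, 175, 157], 1.105), 'disc': ([120, 4, 189], 1.11), 'sq': ([120, 5, 190], 1.1), 'table': ([160, 5, 147], 1.111)}
scene {'slab': ([100, 16, 187], 0.936), 'white': ([28, 21, 149], 0.733), 'brown': ([8, 118, 80], 0.79), 'obel': ([74, 100, 56], 0.79), 'gb': ([50, 16, 186], 0.835), 'rect': ([53, 16, 187], 0.811), 'bb': ([113, 182, 130], 0.969), 'disc': ([47, 20, 182], 0.952), 'sq': ([47, 20, 183], 1.007), 'table': ([100, 11, 137], 0.74)}
```

View pics/crop.png

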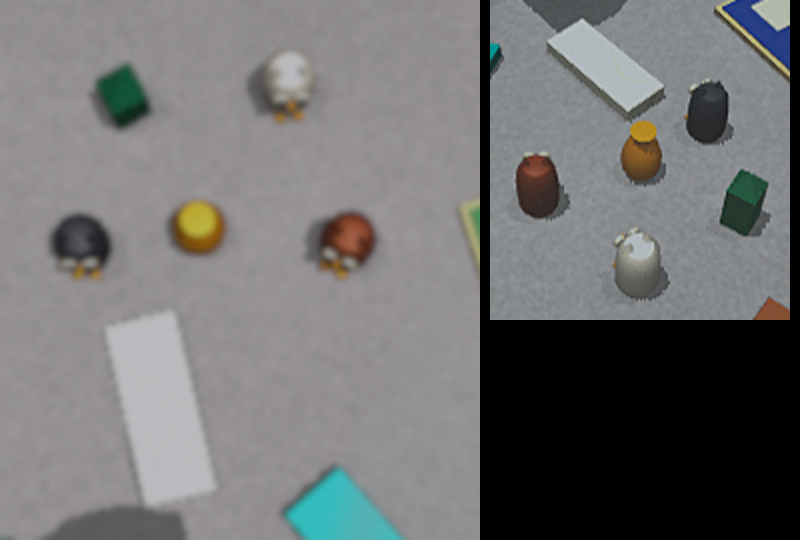

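The crop confirms it: slab grey-white, white owl at upper right, reddish-brown owl at lower right, dark grey owl and amber vase staying put, green obelisk at upper left. Next, measure from two views.

```bash
cat >> h.py <<'E'
SEED=dict(top=dict(slab=(303,226),rect=(441,191),disc=(199,175),sq=(203,217),white=(346,113),brown=(366,168),grey=(277,170),vase=(316,165),obel=(291,121)),
 scene=dict(slab=(338,183),rect=(215,265),disc=(454,181),sq=(425,155),white=(353,282),brown=(304,241),grey=(389,207),vase=(356,230),obel=(404,252)))
def masks(c,seeds):
    h=cv2.cvtColor(c['p'],cv2.COLOR_RGB2HSV).astype(int); H,S,V=h[...,0],h[...,1],h[...,2]
    col=dict(pale=(S<45)&(V>168),brown=((H<14)|(H>170))&(S>75),grey=(V<68)&(S<90),vase=(H>8)&(H<30)&(S>130),obel=(H>60)&(H<95)&(S>70)&(V<130))
    out={}
    for k,(u,v) in seeds.items():
        m=col[k] if k in col else col['pale']
        n,l,st,ct=cv2.connectedComponentsWithStats(m.astype(np.uint8),connectivity=4)
        w=l[v-4:v+5,u-4:u+5]; w=w[w>0]
        out[k]=l==np.bincount(w).argmax() if len(w) else np.zeros_like(m)
    return out
def quad(m):
    cn=max(cv2.findContours(m.astype(np.uint8),cv2.RETR_EXTERNAL,cv2.CHAIN_APPROX_NONE)[0],key=cv2.contourArea)
    return cv2.approxPolyDP(cv2.convexHull(cn),0.05*cv2.arcLength(cn,True),True).reshape(-1,2)
def tri(c1,uv1,c2,uv2):
    o1,r1=rays(c1,[uv1]);o2,r2=rays(c2,[uv2]); A=np.c_[r1[0],-r2[0]]
    t=np.linalg.lstsq(A,o2-o1,rcond=None)[0]; a=o1+t[0]*r1[0]; b=o2+t[1]*r2[0]; return (a+b)/2,np.linalg.norm(a-b)
E
python3 - <<'E'
from h import *
C={n:load(n+'0') for n in('top','scene')}; M={n:masks(C[n],SEED[n]) for n in C}
def cen(m): v,u=np.nonzero(m); return u.mean(),v.mean()
for k in SEED['top']:
    a,b=M['top'][k],M['scene'][k]; print(k,a.sum(),b.sum(),end=' ')
    if not a.any() or not b.any(): print(); continue
    p,e=tri(C['top'],cen(a),C['scene'],cen(b)); print('cen',p.round(4),round(e,4))
    for n in C:
        P=depthpts(C[n],cv2.erode(M[n][k].astype(np.uint8),np.ones((3,3)))>0); print('   depth',n,np.median(P,0).round(4),P[:,2].max().round(3))
    if k in('slab','rect','sq'):
        z=dict(slab=.02,rect=.012,sq=.012)[k]
        for n in C:
            q=quad(M[n][k]); W=plane(C[n],q,z); print('   ',n,W[:,:2].round(4).tolist(),'edges',np.linalg.norm(W-np.roll(W,-1,0),axis=1).round(3),'cen',W.mean(0).round(4))
            r=cv2.minAreaRect(plane(C[n],np.argwhere(M[n][k])[:,::-1],z)[:,:2].astype(np.float32)); print('    minrect',np.round(r[0],4),np.round(r[1],4),round(r[2],1))
E
```

```text
slab 1431 1068 cen [0.4435 0.0414 0.0157] 0.0041
   depth top [0.4423 0.0394 0.0198] 0.026
   depth scene [0.4469 0.0417 0.0183] 0.022
    top [[0.514, 0.0287], [0.3828, 0.0006], [0.373, 0.0501], [0.504, 0.0765]] edges [0.134 0.05  0.134 0.049] cen [0.4434 0.039  0.02  ]
    minrect [0.4428 0.0395] [0.137 0.053] 11.9
    scene [[0.3838, 0.0024], [0.3743, 0.0523], [0.5044, 0.0812], [0.5145, 0.0293]] edges [0.051 0.133 0.053 0.133] cen [0.4442 0.0413 0.02  ]
    minrect [0.4442 0.0409] [0.1369 0.0537] 12.1
rect 2117 2487 cen [ 0.5126 -0.2763  0.007 ] 0.0047
   depth top [ 0.5113 -0.2772  0.0124] 0.02
   depth scene [ 0.5174 -0.2744  0.0119] 0.016
    top [[0.5954, -0.2865], [0.45, -0.3313], [0.4292, -0.2671], [0.5764, -0.2239]] edges [0.152 0.068 0.153 0.065] cen [ 0.5127 -0.2772  0.012 ]
    minrect [ 0.5125 -0.2775] [0.1556 0.0712] 15.8
    scene [[0.4295, -0.264], [0.5738, -0.2203], [0.5954, -0.2846], [0.4495, -0.3292]] edges [0.151 0.068 0.153 0.068] cen [ 0.512  -0.2745  0.012 ]
    minrect [ 0.5124 -0.275 ] [0.1548 0.0707] 16.2
disc 469 342 cen [0.567  0.2772 0.0124] 0.0012
   de
[... 570 characters left out ...]
.0461 0.0475] 4.1
white 85 128 cen [ 0.6862 -0.0626  0.0647] 0.0027
   depth top [ 0.686  -0.0632  0.0667] 0.073
   depth scene [ 0.6897 -0.061   0.0659] 0.069
brown 198 389 cen [ 0.5649 -0.1047  0.0449] 0.0004
   depth top [ 0.5622 -0.1033  0.0662] 0.072
   depth scene [ 0.5723 -0.1074  0.0614] 0.071
grey 147 482 cen [0.5699 0.0944 0.0313] 0.0002
   depth top [0.5639 0.0822 0.0634] 0.072
   depth scene [0.581  0.0848 0.0442] 0.073
vase 214 423 cen [0.5773 0.008  0.0311] 0.0018
   depth top [0.5728 0.0063 0.063 ] 0.072
   depth scene [0.5873 0.0028 0.0425] 0.067
obel 205 451 cen [0.6783 0.0608 0.0356] 0.0003
   depth top [0.671  0.0591 0.0654] 0.08
   depth scene [0.6836 0.0548 0.0622] 0.077
```

```bash
cat >> h.py <<'E'
from scipy.spatial.transform import Rotation as Ro
def go(p,psi):
    s=manip.observe(); R=Ro.from_quat(s['orientation']).as_matrix()
    a=np.radians(psi); T=np.array([[np.cos(a),np.sin(a),0],[np.sin(a),-np.cos(a),0],[0,0,-1.]])
    print('twist deg',np.degrees(Ro.from_matrix(R.T@T).as_rotvec()).round(2),'then travel',(T.T@(np.array(p)-s['eef_pos'])).round(4),'| at',np.round(s['eef_pos'],4),'t',s['time'],'F',np.round(s['wrist_force'],1),'grip',round(s['grip_width'],3),s['finger_force'])
E
python3 - <<'E'
from h import *
from scipy.optimize import least_squares
C={n:load(n+'0') for n in('top','scene')}
P=np.vstack([depthpts(C[n],np.ones((400,640),bool)) for n in C])
for k,c in dict(white=(.685,-.063),brown=(.566,-.104),grey=(.568,.09),vase=(.575,.006)).items():
    Q=P[(np.hypot(*(P[:,:2]-c).T)<.04)&(P[:,2]>.018)&(P[:,2]<.045)]
    f=least_squares(lambda x:np.hypot(*(Q[:,:2]-x[:2]).T)-.021,c,loss='soft_l1',f_scale=.002); print(k,len(Q),f.x.round(4))
Q=P[(np.hypot(*(P[:,:2]-[.677,.059]).T)<.04)&(P[:,2]>.01)&(P[:,2]<.058)]
print('obel',len(Q),cv2.minAreaRect(Q[:,:2].astype(np.float32)))
go([.4435,.040,.13],12)
E
```

```text
white 215 [ 0.6849 -0.0606]
brown 188 [ 0.5632 -0.1023]
grey 190 [0.5673 0.0968]
vase 352 [0.5767 0.0105]
obel 337 ((0.6783986687660217, 0.06188539043068886), (0.030162209644913673, 0.03147771954536438), 26.68951416015625)
twist deg [-0.09 -0.01  8.1 ] then travel [ 0.3505 -0.5899  0.0745] | at [ 0.2233 -0.6099  0.2045] t 0.1 F [-0.5  0.2  0.5] grip 1.002 0.0
```

Emit:
drive_tool --moves '[{"travel": [0,0,0],"twist": [0,0,8.1],"hand": -1},{"travel": [0.022,-0.037,0],"twist": [0,0,0],"hand": -1},{"travel": [0.022,-0.037,0],"twist": [0,0,0],"hand": -1},{"travel": [0.022,-0.037,0],"twist": [0,0,0],"hand": -1},{"travel": [0.022,-0.037,0],"twist": [0,0,0],"hand": -1},{"travel": [0.022,-0.037,0],"twist": [0,0,0],"hand": -1},{"travel": [0.022,-0.037,0],"twist": [0,0,0],"hand": -1},{"travel": [0.022,-0.037,0],"twist": [0,0,0],"hand": -1},{"travel": [0.022,-0.037,0],"twist": [0,0,0],"hand": -1},{"travel": [0.022,-0.037,0],"twist": [0,0,0],"hand": -1},{"travel": [0.022,-0.037,0],"twist": [0,0,0],"hand": -1},{"travel": [0.022,-0.037,0],"twist": [0,0,0],"hand": -1}]' --force 40

```text
time: 1.3
eef_pos: [0.3755, -0.1602, 0.2052]
orientation: [0.995, 0.104, 0.0, -0.0]
wrist_force: [0.9, -0.1, 0.7]
grip_width: 1.0
finger_force: 0.0
```

Emit:
drive_tool --moves '[{"travel": [0.022,-0.037,0],"twist": [0,0,0],"hand": -1},{"travel": [0.022,-0.037,0],"twist": [0,0,0],"hand": -1},{"travel": [0.022,-0.037,0],"twist": [0,0,0],"hand": -1},{"travel": [0.022,-0.037,0],"twist": [0,0,0],"hand": -1},{"travel": [0,0,0],"twist": [0,0,0],"hand": -1},{"travel": [0,0,0],"twist": [0,0,0],"hand": -1}]'

```text
time: 1.9
eef_pos: [0.4305, 0.0018, 0.2051]
orientation: [0.994, 0.106, -0.0, 0.0]
wrist_force: [-0.8, -0.7, -0.1]
grip_width: 0.999
finger_force: 0.0
```

Run:
```python
from h import *
grab('wrist','w1'); c=load('w1'); print(c['K'].round(0).tolist(),c['cam_to_world'].round(3).tolist())
go([.4435,.040,.13],12)
```

```text
[[307.0, 0.0, 327.0], [0.0, 307.0, 200.0], [0.0, 0.0, 1.0]] [[0.208, -0.938, -0.278, 0.51], [-0.978, -0.199, -0.06, 0.018], [0.0, 0.285, -0.959, 0.384], [0.0, 0.0, 0.0, 1.0]]
twist deg [-0.    0.05  0.02] then travel [ 0.0209 -0.0355  0.0751] | at [0.4305 0.001  0.2051] t 1.95 F [-0.1 -0.5 -0.7] grip 1.001 0.0
```

View pics/w1.png

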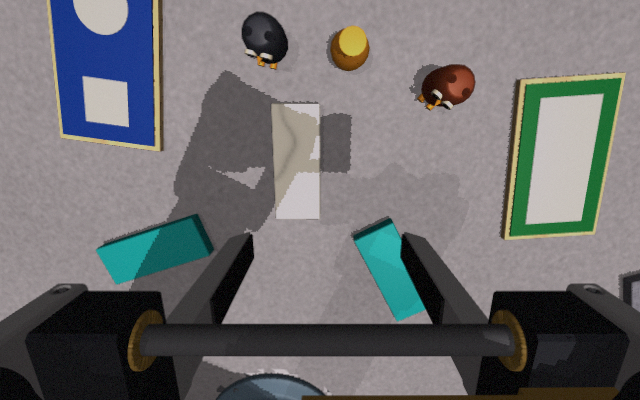

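Wrist view: slab corners near (273,103), (319,103), (320,219), (276,219); green rectangle, blue board's disc and square, brown owl (447,87) all where expected. Check the slab from this view.

Run:
```python
from h import *
c=load('w1'); t=load('top0')
q=[(273,103),(319,103),(320,219),(276,219)]
for z in(.02,):
    W=plane(c,q,z); print(W.round(4).tolist(),W.mean(0),np.linalg.norm(W-np.roll(W,-1,0),axis=1))
d=W[0]-W[3];print(np.degrees(np.arctan2(d[1],d[0])))
T=quad(masks(t,SEED['top'])['slab']); print(T.tolist())
W0=plane(t,T,.02)
for w in W:
    i=np.argmin(np.linalg.norm(W0-w,axis=1)); print(tri(c,q[np.argmin(np.linalg.norm(W-w,axis=1))],t,T[i]))
m=masks(c,dict(rect=(560,150),sq=(105,102)))
for k in m:
    r=cv2.minAreaRect(plane(c,np.argwhere(m[k])[:,::-1],.012)[:,:2].astype(np.float32)); print(k,r)
```

```text
[[0.5042, 0.079, 0.02], [0.515, 0.0281, 0.02], [0.3786, -0.0012, 0.02], [0.3671, 0.053, 0.02]] [0.44124575 0.03972282 0.02      ] [0.05209268 0.13952505 0.05548958 0.13957753]
10.72803097694576
[[307, 194], [321, 252], [299, 257], [286, 199]]
(array([0.50374818, 0.0763906 , 0.03087576]), np.float64(0.002079242939757296))
(array([0.51513096, 0.02877562, 0.00844851]), np.float64(0.0008073555100973884))
(array([ 3.83227006e-01, -6.30812947e-05,  3.29981521e-02]), np.float64(0.0009759890978229496))
(array([0.37368656, 0.05026152, 0.03702832]), np.float64(0.002306057096527541))
rect ((0.5095435380935669, -0.27700597047805786), (0.15604065358638763, 0.07156342267990112), 16.025419235229492)
sq ((0.4656120240688324, 0.27042028307914734), (0.04960862174630165, 0.049687813967466354), 4.083320617675781)
```

Emit:
drive_tool --moves '[{"travel": [0.02,-0.0355,0],"twist": [0,0,0],"hand": -1},{"travel": [0,0,0.045],"twist": [0,0,0],"hand": -1},{"travel": [0,0,0.045],"twist": [0,0,0],"hand": -1},{"travel": [0,0,0.045],"twist": [0,0,0],"hand": -1},{"travel": [0,0,0.03],"twist": [0,0,0],"hand": -1},{"travel": [0,0,0.02],"twist": [0,0,0],"hand": -1},{"travel": [0,0,0.01],"twist": [0,0,0],"hand": -1},{"travel": [0,0,0.006],"twist": [0,0,0],"hand": -1},{"travel": [0,0,0],"twist": [0,0,0],"hand": -1}]'

```text
time: 2.85
eef_pos: [0.4431, 0.0393, 0.0045]
orientation: [0.995, 0.104, -0.0, 0.0]
wrist_force: [0.0, -0.1, 0.5]
grip_width: 1.002
finger_force: 0.0
```

Emit:
drive_tool --moves '[{"travel": [0,0,0],"twist": [0,0,0],"hand": 1},{"travel": [0,0,0],"twist": [0,0,0],"hand": 1},{"travel": [0,0,0],"twist": [0,0,0],"hand": 1},{"travel": [0,0,0],"twist": [0,0,0],"hand": 1},{"travel": [0,0,0],"twist": [0,0,0],"hand": 1},{"travel": [0,0,0],"twist": [0,0,0],"hand": 1},{"travel": [0,0,0],"twist": [0,0,0],"hand": 1},{"travel": [0,0,0],"twist": [0,0,0],"hand": 1},{"travel": [0,0,0],"twist": [0,0,0],"hand": 1},{"travel": [0,0,0],"twist": [0,0,0],"hand": 1}]'

```text
time: 3.85
eef_pos: [0.443, 0.0404, 0.0047]
orientation: [0.995, 0.104, -0.0, -0.001]
wrist_force: [-1.3, 4.3, 6.6]
grip_width: 0.597
finger_force: 40.0
```

Emit:
drive_tool --moves '[{"travel": [0,0,-0.01],"twist": [0,0,0],"hand": 1},{"travel": [0,0,-0.02],"twist": [0,0,0],"hand": 1},{"travel": [0,0,-0.03],"twist": [0,0,0],"hand": 1},{"travel": [0,0,-0.04],"twist": [0,0,0],"hand": 1},{"travel": [0,0,-0.04],"twist": [0,0,0],"hand": 1},{"travel": [0,0,-0.01],"twist": [0,0,0],"hand": 1},{"travel": [0,0,0],"twist": [0,0,0],"hand": 1}]'

```text
time: 4.55
eef_pos: [0.4437, 0.0395, 0.1554]
orientation: [0.995, 0.105, 0.001, 0.001]
wrist_force: [-1.4, 0.2, -4.9]
grip_width: 0.593
finger_force: 40.0
```

Run:
```python
from h import *
go([.5115,-.2765,.15],16); grab('scene','s1')
```

```text
twist deg [ 0.11 -0.15 -4.  ] then travel [-0.0219  0.3225  0.0054] | at [0.4437 0.0395 0.1554] t 4.55 F [-1.4  0.2 -4.9] grip 0.593 39.99766945838928
```

View pics/s1.png

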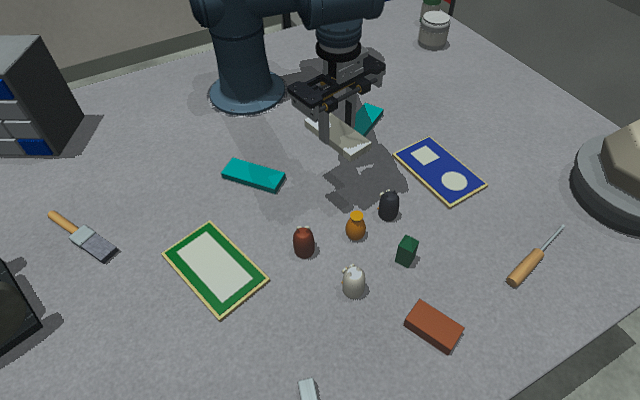

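Emit:
drive_tool --moves '[{"travel": [0,0,0],"twist": [0,0,-4],"hand": 1},{"travel": [-0.0022,0.0323,0],"twist": [0,0,0],"hand": 1},{"travel": [-0.0022,0.0323,0],"twist": [0,0,0],"hand": 1},{"travel": [-0.0022,0.0323,0],"twist": [0,0,0],"hand": 1},{"travel": [-0.0022,0.0323,0],"twist": [0,0,0],"hand": 1},{"travel": [-0.0022,0.0323,0],"twist": [0,0,0],"hand": 1},{"travel": [-0.0022,0.0323,0],"twist": [0,0,0],"hand": 1},{"travel": [-0.0022,0.0323,0],"twist": [0,0,0],"hand": 1},{"travel": [-0.0022,0.0323,0],"twist": [0,0,0],"hand": 1},{"travel": [-0.0022,0.0323,0],"twist": [0,0,0],"hand": 1},{"travel": [-0.0022,0.0323,0],"twist": [0,0,0],"hand": 1}]'

```text
time: 5.7
eef_pos: [0.5091, -0.2767, 0.1501]
orientation: [0.99, 0.139, -0.002, -0.002]
wrist_force: [0.6, -0.1, -3.5]
grip_width: 0.59
finger_force: 40.0
```

Emit:
drive_tool --moves '[{"travel": [0,0,0],"twist": [0,5,0],"hand": 1},{"travel": [0,0,0],"twist": [0,5,0],"hand": 1},{"travel": [0,0,0],"twist": [0,5,0],"hand": 1},{"travel": [0,0,0],"twist": [0,0,0],"hand": 1},{"travel": [0,0,0],"twist": [0,0,0],"hand": 1}]'

```text
time: 6.2
eef_pos: [0.5094, -0.2759, 0.1517]
orientation: [0.982, 0.137, 0.127, -0.02]
wrist_force: [0.4, -0.3, -3.9]
grip_width: 0.592
finger_force: 40.0
```

Run:
```python
from h import *
s=manip.observe();R=Ro.from_quat(s['orientation']).as_matrix();p=s['eef_pos'];print(R.round(3).tolist(),p,s['wrist_force'])
a=np.radians(16);h=np.array([np.cos(a),np.sin(a),0]);C=np.array([.5115,-.2765,0])-.0036*h
print('yaw',np.degrees(np.arctan2(R[1,0],R[0,0])),'tilt',np.degrees(np.arccos(-R[2,2])))
for z in(.05,.0346): print(R.T@(C+[0,0,z]-p))
grab('scene','s2'); c=load('s2'); cv2.imwrite('pics/s2c.png',cv2.resize(c['p'][100:340,100:400],None,fx=2,fy=2)[:,:,::-1])
```

```text
[[0.93, 0.275, 0.244], [0.265, -0.961, 0.074], [0.255, -0.004, -0.967]] [ 0.50940436 -0.27587376  0.15174486] [ 0.42773714 -0.3437444  -3.89728882]
yaw 15.897148068730584 tilt 14.766738862037894
[-0.0276283   0.00157075  0.09793216]
[-0.03155308  0.00162975  0.11282353]
```

View pics/s2c.png

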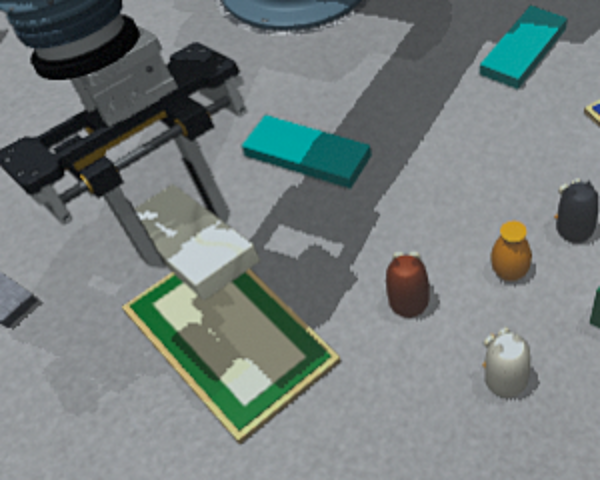

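The slab is held tilted over the green board, with its far end up and its near edge (around (160,190) in the crop) low. Now lower it.

Emit:
drive_tool --moves '[{"travel": [-0.009,0.0016,0.03],"twist": [0,0,0],"hand": 1},{"travel": [-0.009,0,0.03],"twist": [0,0,0],"hand": 1},{"travel": [-0.008,0,0.03],"twist": [0,0,0],"hand": 1},{"travel": [-0.003,0,0.012],"twist": [0,0,0],"hand": 1},{"travel": [-0.001,0,0.004],"twist": [0,0,0],"hand": 1},{"travel": [0,0,0],"twist": [0,0,0],"hand": 1},{"travel": [0,0,0],"twist": [0,0,0],"hand": 1}]'

```text
time: 6.95
eef_pos: [0.511, -0.2795, 0.0461]
orientation: [0.982, 0.138, 0.13, -0.017]
wrist_force: [-0.2, 0.3, -3.8]
grip_width: 0.591
finger_force: 40.0
```

Emit:
drive_tool --moves '[{"travel": [-0.0005,0,0.002],"twist": [0,0,0],"hand": 1},{"travel": [-0.0005,0,0.002],"twist": [0,0,0],"hand": 1},{"travel": [0,0,0],"twist": [0,0,0],"hand": 1}]'

```text
time: 7.25
eef_pos: [0.5099, -0.2786, 0.0404]
orientation: [0.982, 0.138, 0.129, -0.018]
wrist_force: [-0.1, -0.1, -3.9]
grip_width: 0.59
finger_force: 40.0
```

Emit:
drive_tool --moves '[{"travel": [-0.0005,0,0.002],"twist": [0,0,0],"hand": 1},{"travel": [-0.0005,0,0.002],"twist": [0,0,0],"hand": 1},{"travel": [0,0,0],"twist": [0,0,0],"hand": 1}]'

```text
time: 7.55
eef_pos: [0.5097, -0.2783, 0.0356]
orientation: [0.982, 0.138, 0.129, -0.018]
wrist_force: [0.3, 0.6, -2.7]
grip_width: 0.591
finger_force: 40.0
```

Emit:
drive_tool --moves '[{"travel": [-0.0005,0,0.002],"twist": [0,0,0],"hand": 1},{"travel": [0,0,0.001],"twist": [0,0,0],"hand": 1},{"travel": [0,0,0],"twist": [0,0,0],"hand": 1}]'

```text
time: 7.85
eef_pos: [0.5106, -0.2786, 0.0336]
orientation: [0.982, 0.138, 0.129, -0.018]
wrist_force: [-0.3, 1.6, 2.0]
grip_width: 0.592
finger_force: 40.0
```

Emit:
drive_tool --moves '[{"travel": [0,0,0],"twist": [0,0,0],"hand": 1},{"travel": [0,0,0],"twist": [0,0,0],"hand": 1},{"travel": [0,0,0],"twist": [0,0,0],"hand": 1},{"travel": [0,0,0],"twist": [0,0,0],"hand": 1},{"travel": [0,0,0],"twist": [0,0,0],"hand": 1},{"travel": [0,0,0],"twist": [0,0,0],"hand": 1}]'

```text
time: 8.45
eef_pos: [0.5106, -0.2786, 0.0334]
orientation: [0.982, 0.138, 0.13, -0.018]
wrist_force: [0.5, 1.4, 2.9]
grip_width: 0.591
finger_force: 40.0
```

Emit:
drive_tool --moves '[{"travel": [0,0,0.0018],"twist": [0,-1.5,0],"hand": 1},{"travel": [0,0,0.0018],"twist": [0,-1.5,0],"hand": 1},{"travel": [0,0,0.0018],"twist": [0,-1.5,0],"hand": 1},{"travel": [0,0,0.0018],"twist": [0,-1.5,0],"hand": 1},{"travel": [0,0,0.0018],"twist": [0,-1.5,0],"hand": 1},{"travel": [0,0,0],"twist": [0,0,0],"hand": 1}]'

```text
time: 9.05
eef_pos: [0.5126, -0.278, 0.0243]
orientation: [0.988, 0.139, 0.065, -0.009]
wrist_force: [0.9, 0.4, 2.3]
grip_width: 0.593
finger_force: 40.0
```

Emit:
drive_tool --moves '[{"travel": [0,0,0.0017],"twist": [0,-1.5,0],"hand": 1},{"travel": [0,0,0.0017],"twist": [0,-1.5,0],"hand": 1},{"travel": [0,0,0.0017],"twist": [0,-1.5,0],"hand": 1},{"travel": [0,0,0.0017],"twist": [0,-1.5,0],"hand": 1},{"travel": [0,0,0.0017],"twist": [0,-1.5,0],"hand": 1},{"travel": [0,0,0],"twist": [0,0,0],"hand": 1},{"travel": [0,0,0],"twist": [0,0,0],"hand": 1}]'

```text
time: 9.75
eef_pos: [0.5128, -0.2781, 0.0167]
orientation: [0.99, 0.139, -0.001, 0.0]
wrist_force: [-2.0, 1.0, 8.3]
grip_width: 0.594
finger_force: 40.0
```

Run:
```python
from h import *
go([.5115,-.2765,.0167],16); grab('scene','s3'); grab('top','t3'); c=load('s3'); t=load('t3')
im=np.zeros((400,800,3),np.uint8); im[:,:400]=cv2.resize(c['p'][180:340,130:290],(400,400)); im[:,400:]=cv2.resize(t['p'][120:260,370:510],(400,400)); cv2.imwrite('pics/s3c.png',im[:,:,::-1])
```

```text
twist deg [-0.01  0.08  0.03] then travel [-0.0008 -0.0019  0.    ] | at [ 0.5128 -0.2781  0.0167] t 9.75 F [-2.   1.   8.3] grip 0.594 40.001832246780396
```

View pics/s3c.png

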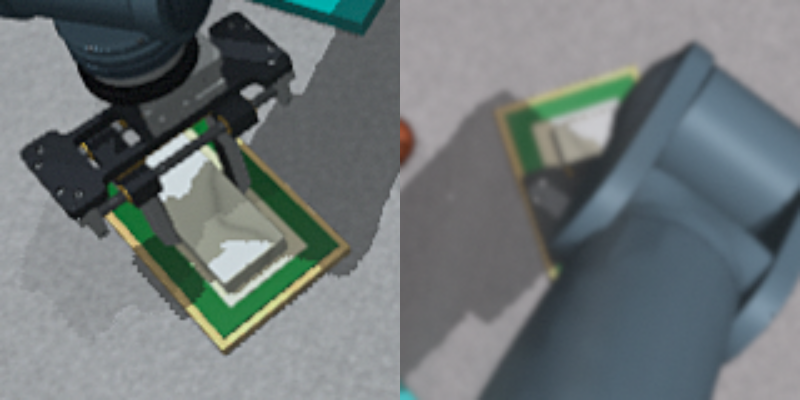

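The slab is flat on the board (force and pose agree). Release and rise.

Emit:
drive_tool --moves '[{"travel": [0,0,0],"twist": [0,0,0],"hand": 0.1},{"travel": [0,0,0],"twist": [0,0,0],"hand": -0.4},{"travel": [0,0,0],"twist": [0,0,0],"hand": -0.9},{"travel": [0,0,0],"twist": [0,0,0],"hand": -0.9},{"travel": [0,0,-0.01],"twist": [0,0,0],"hand": -0.9},{"travel": [0,0,-0.04],"twist": [0,0,0],"hand": -0.9},{"travel": [0,0,-0.05],"twist": [0,0,0],"hand": -0.9},{"travel": [0,0,-0.05],"twist": [0,0,0],"hand": -0.9},{"travel": [-0.02,0,-0.03],"twist": [0,0,0],"hand": -0.9},{"travel": [-0.03,0,0],"twist": [0,0,0],"hand": -0.9},{"travel": [-0.03,0,0],"twist": [0,0,0],"hand": -0.9},{"travel": [0,0,0],"twist": [0,0,0],"hand": -0.9}]'

```text
time: 11.05
eef_pos: [0.4337, -0.3004, 0.1966]
orientation: [0.99, 0.138, -0.0, 0.0]
wrist_force: [0.9, 0.3, -0.4]
grip_width: 0.95
finger_force: 0.0
```

Run:
```python
from h import *
grab('wrist','w4'); grab('scene','s4')
c=load('s4'); m=masks(c,dict(slab=(215,255)))['slab']; print(m.sum(),cv2.minAreaRect(plane(c,np.argwhere(m)[:,::-1],.032)[:,:2].astype(np.float32)))
go([.65,-.15,.2],16)
im=np.zeros((400,800,3),np.uint8); im[:,:400]=cv2.resize(c['p'][180:340,130:290],(400,400)); im[:,400:]=cv2.resize(load('w4')['p'][0:400,120:520],(400,400)); cv2.imwrite('pics/s4c.png',im[:,:,::-1])
```

```text
1362 ((0.5490484833717346, -0.2685028910636902), (0.103030264377594, 0.0688072144985199), 16.22438621520996)
twist deg [ 0.04 -0.03 -0.06] then travel [ 0.2474 -0.0851 -0.0036] | at [ 0.4357 -0.3     0.1964] t 11.15 F [0.6 0.  0.3] grip 0.952 0.0
```

View pics/s4c.png

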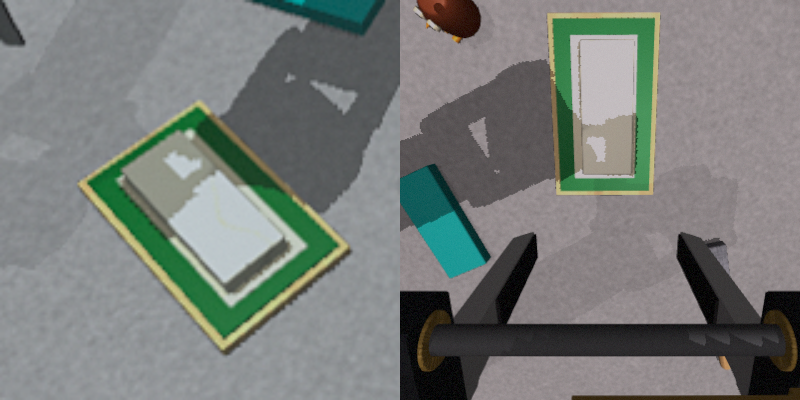

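Run:
```python
from h import *
c=load('w4'); W=plane(c,[(299,38),(357,38),(354,174),(301,176)],.032); print(W.mean(0),np.linalg.norm(W-np.roll(W,-1,0),axis=1)); d=W[0]+W[1]-W[2]-W[3]; print(np.degrees(np.arctan2(d[1],d[0])))
P=depthpts(c,np.ones((400,640),bool)); a=np.radians(16); L=(P-[.512,-.277,0])@np.array([[np.cos(a),-np.sin(a),0],[np.sin(a),np.cos(a),0],[0,0,1]])
Q=L[(abs(L[:,0])<.06)&(abs(L[:,1])<.02)]; print('slab top z',np.median(Q[:,2]),'slope',np.linalg.lstsq(np.c_[Q[:,:2],np.ones(len(Q))],Q[:,2],rcond=None)[0])
```

```text
[ 0.51254094 -0.27909497  0.032     ] [0.058684   0.14001605 0.06047837 0.14230951]
15.693600300298227
slab top z 0.30707953234187335 slope [-2.88160602 -0.03106918  0.09893286]
```

Emit:
drive_tool --moves '[{"travel": [0.023,-0.0155,0],"twist": [0,0,0],"hand": -0.9},{"travel": [0.023,-0.0155,0],"twist": [0,0,0],"hand": -0.9},{"travel": [0.023,-0.0155,0],"twist": [0,0,0],"hand": -0.9},{"travel": [0.023,-0.0155,0],"twist": [0,0,0],"hand": -0.9},{"travel": [0.023,-0.0155,0],"twist": [0,0,0],"hand": -0.9},{"travel": [0.023,-0.0155,0],"twist": [0,0,0],"hand": -0.9},{"travel": [0.023,-0.0155,0],"twist": [0,0,0],"hand": -0.9},{"travel": [0.023,-0.0155,0],"twist": [0,0,0],"hand": -0.9},{"travel": [0.023,-0.0155,0],"twist": [0,0,0],"hand": -0.9},{"travel": [0.023,-0.0155,0],"twist": [0,0,0],"hand": -0.9},{"travel": [0,0,0],"twist": [0,0,0],"hand": -0.9},{"travel": [0,0,0],"twist": [0,0,0],"hand": -0.9}]'

```text
time: 12.35
eef_pos: [0.6144, -0.0867, 0.1954]
orientation: [0.99, 0.14, -0.0, -0.0]
wrist_force: [0.3, -0.2, -0.5]
grip_width: 0.95
finger_force: 0.0
```

Run:
```python
from h import *
from scipy.optimize import least_squares
grab('wrist','w5'); go([.685,-.0615,.2],16)
C=[load('w5'),load('top0'),load('scene0')]
P=np.vstack([depthpts(c,np.ones((400,640),bool)) for c in C])
print([len(P)])
for k,c in dict(white=(.685,-.063),brown=(.564,-.103),grey=(.567,.097)).items():
  for lab,S in(('w',depthpts(C[0],np.ones((400,640),bool))),('all',P)):
    Q=S[(np.hypot(*(S[:,:2]-c).T)<.04)&(S[:,2]>.018)&(S[:,2]<.045)]
    if len(Q)<20: continue
    f=least_squares(lambda x:np.hypot(*(Q[:,:2]-x[:2]).T)-.021,c,loss='soft_l1',f_scale=.002); print(k,lab,len(Q),f.x.round(4))
for S in(depthpts(C[0],np.ones((400,640),bool)),):
  Q=S[(np.hypot(*(S[:,:2]-[.677,.059]).T)<.04)&(S[:,2]>.01)&(S[:,2]<.085)]
  print('obel',len(Q), len(Q) and cv2.minAreaRect(Q[:,:2].astype(np.float32)), len(Q) and Q[Q[:,2].argmax()])
```

```text
twist deg [-0.01  0.04  0.03] then travel [ 0.0753 -0.0053 -0.0045] | at [ 0.6141 -0.0873  0.1955] t 12.4 F [-0.1 -0.4 -0.3] grip 0.952 0.0
[764805]
white w 24 [ 0.6826 -0.0624]
white all 239 [ 0.6846 -0.0608]
brown w 253 [ 0.5602 -0.1031]
brown all 441 [ 0.5612 -0.1032]
grey w 435 [0.5652 0.0961]
grey all 625 [0.5658 0.0964]
obel 1519 ((0.6760507822036743, 0.06127072125673294), (0.030297091230750084, 0.03011096827685833), 26.94789695739746) [0.67507604 0.05978443 0.08128766]
```

View pics/w5.png

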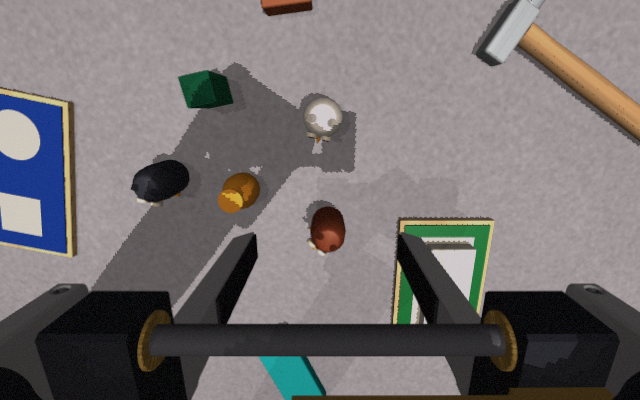

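White owl at (323,118), confirmed at about (0.684, -0.062). Grasp it.

Emit:
drive_tool --moves '[{"travel": [0.037,-0.0024,0],"twist": [0,0,0],"hand": -0.9},{"travel": [0.037,-0.0024,0],"twist": [0,0,0],"hand": -0.9},{"travel": [0,0,0],"twist": [0,0,0],"hand": -0.9},{"travel": [0,0,0.04],"twist": [0,0,0],"hand": -0.9},{"travel": [0,0,0.04],"twist": [0,0,0],"hand": -0.9},{"travel": [0,0,0.04],"twist": [0,0,0],"hand": -0.9},{"travel": [0,0,0.03],"twist": [0,0,0],"hand": -0.9},{"travel": [0,0,0.02],"twist": [0,0,0],"hand": -0.9},{"travel": [0,0,0.01],"twist": [0,0,0],"hand": -0.9},{"travel": [0,0,0.0035],"twist": [0,0,0],"hand": -0.9},{"travel": [0,0,0],"twist": [0,0,0],"hand": -0.9}]'

```text
time: 13.5
eef_pos: [0.6841, -0.063, 0.013]
orientation: [0.99, 0.139, 0.0, 0.0]
wrist_force: [0.7, -0.9, 0.3]
grip_width: 0.953
finger_force: 0.0
```

Emit:
drive_tool --moves '[{"travel": [0,0,0],"twist": [0,0,0],"hand": 0},{"travel": [0,0,0],"twist": [0,0,0],"hand": 1},{"travel": [0,0,0],"twist": [0,0,0],"hand": 1},{"travel": [0,0,0],"twist": [0,0,0],"hand": 1},{"travel": [0,0,0],"twist": [0,0,0],"hand": 1},{"travel": [0,0,0],"twist": [0,0,0],"hand": 1},{"travel": [0,0,0],"twist": [0,0,0],"hand": 1},{"travel": [0,0,0],"twist": [0,0,0],"hand": 1},{"travel": [0,0,0],"twist": [0,0,0],"hand": 1},{"travel": [0,0,0],"twist": [0,0,0],"hand": 1}]' --force 25

```text
time: 14.5
eef_pos: [0.6839, -0.0623, 0.0123]
orientation: [0.99, 0.139, -0.0, -0.0]
wrist_force: [-0.3, 1.1, 0.4]
grip_width: 0.437
finger_force: 25.0
```

Emit:
drive_tool --moves '[{"travel": [0,0,-0.01],"twist": [0,0,0],"hand": 1},{"travel": [0,0,-0.03],"twist": [0,0,0],"hand": 1},{"travel": [0,0,-0.04],"twist": [0,0,0],"hand": 1},{"travel": [0,0,-0.04],"twist": [0,0,0],"hand": 1},{"travel": [0,0,-0.02],"twist": [0,0,0],"hand": 1},{"travel": [0,0,0],"twist": [0,0,0],"hand": 1}]'

```text
time: 15.1
eef_pos: [0.6864, -0.0631, 0.1574]
orientation: [0.99, 0.139, 0.004, 0.002]
wrist_force: [0.0, -0.4, -1.1]
grip_width: 0.439
finger_force: 25.0
```

Run:
```python
from h import *
go([.512,-.278,.0445],16)
```

```text
twist deg [ 0.25 -0.41  0.  ] then travel [-0.2269  0.1585  0.1129] | at [ 0.6864 -0.0631  0.1574] t 15.1 F [ 0.  -0.4 -1.1] grip 0.439 24.999794889008626
```

Emit:
drive_tool --moves '[{"travel": [-0.025,0.0176,0],"twist": [0,0,0],"hand": 1},{"travel": [-0.025,0.0176,0],"twist": [0,0,0],"hand": 1},{"travel": [-0.025,0.0176,0],"twist": [0,0,0],"hand": 1},{"travel": [-0.025,0.0176,0],"twist": [0,0,0],"hand": 1},{"travel": [-0.025,0.0176,0],"twist": [0,0,0],"hand": 1},{"travel": [-0.025,0.0176,0],"twist": [0,0,0],"hand": 1},{"travel": [-0.025,0.0176,0],"twist": [0,0,0],"hand": 1},{"travel": [-0.025,0.0176,0],"twist": [0,0,0],"hand": 1},{"travel": [-0.025,0.0176,0],"twist": [0,0,0],"hand": 1},{"travel": [0,0,0],"twist": [0,0,0],"hand": 1},{"travel": [0,0,0],"twist": [0,0,0],"hand": 1}]'

```text
time: 16.2
eef_pos: [0.5104, -0.2764, 0.1507]
orientation: [0.99, 0.138, -0.001, -0.001]
wrist_force: [-0.4, -0.3, -2.5]
grip_width: 0.44
finger_force: 25.0
```

Run:
```python
from h import *
go([.512,-.278,.0445],16)
```

```text
twist deg [-0.14  0.07 -0.08] then travel [0.0011 0.002  0.1062] | at [ 0.5104 -0.2764  0.1507] t 16.2 F [-0.4 -0.3 -2.5] grip 0.44 24.999796188203618
```

Emit:
drive_tool --moves '[{"travel": [0.001,0.001,0.035],"twist": [0,0,0],"hand": 1},{"travel": [0,0,0.035],"twist": [0,0,0],"hand": 1},{"travel": [0,0,0.02],"twist": [0,0,0],"hand": 1},{"travel": [0,0,0.01],"twist": [0,0,0],"hand": 1},{"travel": [0,0,0.003],"twist": [0,0,0],"hand": 1},{"travel": [0,0,0],"twist": [0,0,0],"hand": 1},{"travel": [0,0,0],"twist": [0,0,0],"hand": 1}]'

```text
time: 16.9
eef_pos: [0.5136, -0.2779, 0.0507]
orientation: [0.99, 0.139, 0.001, 0.001]
wrist_force: [-0.3, -1.0, -0.9]
grip_width: 0.435
finger_force: 25.0
```

Emit:
drive_tool --moves '[{"travel": [0,0,0.001],"twist": [0,0,0],"hand": 1},{"travel": [0,0,0.001],"twist": [0,0,0],"hand": 1},{"travel": [0,0,0.001],"twist": [0,0,0],"hand": 1},{"travel": [0,0,0],"twist": [0,0,0],"hand": 1}]'

```text
time: 17.3
eef_pos: [0.5125, -0.2774, 0.0463]
orientation: [0.99, 0.139, -0.0, -0.0]
wrist_force: [0.1, -0.4, -0.7]
grip_width: 0.437
finger_force: 25.0
```

Emit:
drive_tool --moves '[{"travel": [0,0,0.001],"twist": [0,0,0],"hand": 1},{"travel": [0,0,0.001],"twist": [0,0,0],"hand": 1},{"travel": [0,0,0.0005],"twist": [0,0,0],"hand": 1},{"travel": [0,0,0],"twist": [0,0,0],"hand": 1}]'

```text
time: 17.7
eef_pos: [0.5126, -0.2774, 0.0442]
orientation: [0.99, 0.139, -0.0, -0.0]
wrist_force: [-2.7, 1.5, 4.1]
grip_width: 0.436
finger_force: 25.0
```

Contact (about +5 N). Open slowly, with room for the slab, and rise.

Emit:
drive_tool --moves '[{"travel": [0,0,0],"twist": [0,0,0],"hand": 0.05},{"travel": [0,0,0],"twist": [0,0,0],"hand": -0.1},{"travel": [0,0,0],"twist": [0,0,0],"hand": -0.4},{"travel": [0,0,0],"twist": [0,0,0],"hand": -0.9},{"travel": [0,0,0],"twist": [0,0,0],"hand": -0.9},{"travel": [0,0,-0.02],"twist": [0,0,0],"hand": -0.9},{"travel": [0,0,-0.03],"twist": [0,0,0],"hand": -0.9},{"travel": [0,0,-0.04],"twist": [0,0,0],"hand": -0.9},{"travel": [0,0,-0.04],"twist": [0,0,0],"hand": -0.9},{"travel": [0,0,-0.02],"twist": [0,0,0],"hand": -0.9},{"travel": [0,0,0],"twist": [0,0,0],"hand": -0.9}]'

```text
time: 18.8
eef_pos: [0.5144, -0.2788, 0.1979]
orientation: [0.99, 0.139, 0.003, 0.003]
wrist_force: [0.9, -1.0, 0.1]
grip_width: 0.953
finger_force: 0.0
```

Run:
```python
from h import *
go([.5615,-.1035,.012],16); go([.5615,-.1035,.012],40); grab('scene','s6'); c=load('s6'); cv2.imwrite('pics/s6c.png',cv2.resize(c['p'][130:340,130:450],None,fx=2,fy=2)[:,:,::-1])
```

```text
twist deg [ 0.37 -0.25  0.  ] then travel [ 0.0936 -0.1556  0.1859] | at [ 0.5144 -0.2788  0.1979] t 18.8 F [ 0.9 -1.   0.1] grip 0.953 0.0
twist deg [  0.41  -0.17 -24.  ] then travel [ 0.1488 -0.104   0.1859] | at [ 0.5144 -0.2788  0.1979] t 18.8 F [ 0.9 -1.   0.1] grip 0.953 0.0
```

View pics/s6c.png

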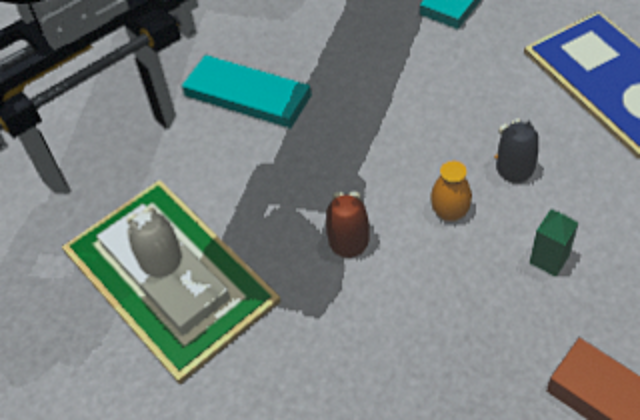

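The white owl stands on the slab. Next, the brown owl.

Emit:
drive_tool --moves '[{"travel": [0.0187,-0.0311,0],"twist": [0,0,0],"hand": -0.9},{"travel": [0.0187,-0.0311,0],"twist": [0,0,0],"hand": -0.9},{"travel": [0.0187,-0.0311,0],"twist": [0,0,0],"hand": -0.9},{"travel": [0.0187,-0.0311,0],"twist": [0,0,0],"hand": -0.9},{"travel": [0.0187,-0.0311,0],"twist": [0,0,0],"hand": -0.9},{"travel": [0,0,0],"twist": [0,0,0],"hand": -0.9},{"travel": [0,0,0],"twist": [0,0,0],"hand": -0.9}]'

```text
time: 19.55
eef_pos: [0.5586, -0.1014, 0.1915]
orientation: [0.99, 0.14, -0.002, -0.001]
wrist_force: [-0.3, 0.1, 0.3]
grip_width: 0.952
finger_force: 0.0
```

Run:
```python
from h import *
go([.5615,-.1035,.012],16)
```

```text
twist deg [-0.11  0.18  0.08] then travel [0.0022 0.0028 0.1795] | at [ 0.5586 -0.1014  0.1915] t 19.55 F [-0.3  0.1  0.3] grip 0.952 0.0
```

Emit:
drive_tool --moves '[{"travel": [0.0015,0.0015,0.04],"twist": [0,0,0],"hand": -0.9},{"travel": [0,0,0.04],"twist": [0,0,0],"hand": -0.9},{"travel": [0,0,0.04],"twist": [0,0,0],"hand": -0.9},{"travel": [0,0,0.03],"twist": [0,0,0],"hand": -0.9},{"travel": [0,0,0.02],"twist": [0,0,0],"hand": -0.9},{"travel": [0,0,0.012],"twist": [0,0,0],"hand": -0.9},{"travel": [0,0,0],"twist": [0,0,0],"hand": -0.9}]'

```text
time: 20.25
eef_pos: [0.5596, -0.1035, 0.0095]
orientation: [0.99, 0.138, -0.002, -0.001]
wrist_force: [0.5, 0.1, -0.2]
grip_width: 0.951
finger_force: 0.0
```

Emit:
drive_tool --moves '[{"travel": [0,0,0],"twist": [0,0,0],"hand": 0},{"travel": [0,0,0],"twist": [0,0,0],"hand": 1},{"travel": [0,0,0],"twist": [0,0,0],"hand": 1},{"travel": [0,0,0],"twist": [0,0,0],"hand": 1},{"travel": [0,0,0],"twist": [0,0,0],"hand": 1},{"travel": [0,0,0],"twist": [0,0,0],"hand": 1},{"travel": [0,0,0],"twist": [0,0,0],"hand": 1},{"travel": [0,0,0],"twist": [0,0,0],"hand": 1},{"travel": [0,0,0],"twist": [0,0,0],"hand": 1},{"travel": [0,0,0],"twist": [0,0,0],"hand": 1}]'

```text
time: 21.25
eef_pos: [0.5615, -0.103, 0.012]
orientation: [0.99, 0.139, 0.0, -0.0]
wrist_force: [-0.2, 1.3, 3.8]
grip_width: 0.439
finger_force: 25.0
```

Emit:
drive_tool --moves '[{"travel": [0,0,-0.01],"twist": [0,0,0],"hand": 1},{"travel": [0,0,-0.03],"twist": [0,0,0],"hand": 1},{"travel": [0,0,-0.04],"twist": [0,0,0],"hand": 1},{"travel": [0,0,-0.04],"twist": [0,0,0],"hand": 1},{"travel": [0,0,-0.04],"twist": [0,0,0],"hand": 1},{"travel": [0,0,0],"twist": [0,0,0],"hand": 1},{"travel": [0,0,0],"twist": [0,0,0],"hand": 1}]'

```text
time: 21.95
eef_pos: [0.5614, -0.1033, 0.1721]
orientation: [0.99, 0.139, 0.0, 0.0]
wrist_force: [-0.5, 0.3, -2.6]
grip_width: 0.443
finger_force: 25.0
```

Run:
```python
from h import *
go([.566,.2773,.0245],16)
```

```text
twist deg [ 0.05 -0.04 -0.  ] then travel [ 0.1093 -0.3646  0.1476] | at [ 0.5614 -0.1033  0.1721] t 21.95 F [-0.5  0.3 -2.6] grip 0.443 24.999515949748456
```

Emit:
drive_tool --moves '[{"travel": [0.0109,-0.0365,0],"twist": [0,0,0],"hand": 1},{"travel": [0.0109,-0.0365,0],"twist": [0,0,0],"hand": 1},{"travel": [0.0109,-0.0365,0],"twist": [0,0,0],"hand": 1},{"travel": [0.0109,-0.0365,0],"twist": [0,0,0],"hand": 1},{"travel": [0.0109,-0.0365,0],"twist": [0,0,0],"hand": 1},{"travel": [0.0109,-0.0365,0],"twist": [0,0,0],"hand": 1},{"travel": [0.0109,-0.0365,0],"twist": [0,0,0],"hand": 1},{"travel": [0.0109,-0.0365,0],"twist": [0,0,0],"hand": 1},{"travel": [0.0109,-0.0365,0],"twist": [0,0,0],"hand": 1},{"travel": [0.0109,-0.0365,0],"twist": [0,0,0],"hand": 1},{"travel": [0,0,0],"twist": [0,0,0],"hand": 1},{"travel": [0,0,0],"twist": [0,0,0],"hand": 1}]'

```text
time: 23.15
eef_pos: [0.5638, 0.2777, 0.1686]
orientation: [0.99, 0.14, -0.003, 0.001]
wrist_force: [0.1, -0.4, -3.6]
grip_width: 0.439
finger_force: 25.0
```

Emit:
drive_tool --moves '[{"travel": [0,0,0.04],"twist": [0,0,0],"hand": 1},{"travel": [0,0,0.04],"twist": [0,0,0],"hand": 1},{"travel": [0,0,0.03],"twist": [0,0,0],"hand": 1},{"travel": [0,0,0.02],"twist": [0,0,0],"hand": 1},{"travel": [0,0,0.01],"twist": [0,0,0],"hand": 1},{"travel": [0,0,0],"twist": [0,0,0],"hand": 1},{"travel": [0,0,0],"twist": [0,0,0],"hand": 1}]'

```text
time: 23.85
eef_pos: [0.5663, 0.2773, 0.0325]
orientation: [0.99, 0.139, 0.001, -0.0]
wrist_force: [0.3, -0.2, -2.5]
grip_width: 0.442
finger_force: 25.0
```

Run:
```python
from h import *
go([.566,.2773,.024],16)
```

```text
twist deg [ 0.01 -0.06 -0.04] then travel [-0.0003 -0.0001  0.0085] | at [0.5663 0.2773 0.0325] t 23.85 F [ 0.3 -0.2 -2.5] grip 0.442 24.99967343173921
```

Emit:
drive_tool --moves '[{"travel": [0,0,0.003],"twist": [0,0,0],"hand": 1},{"travel": [0,0,0.002],"twist": [0,0,0],"hand": 1},{"travel": [0,0,0.002],"twist": [0,0,0],"hand": 1},{"travel": [0,0,0.001],"twist": [0,0,0],"hand": 1},{"travel": [0,0,0.001],"twist": [0,0,0],"hand": 1},{"travel": [0,0,0],"twist": [0,0,0],"hand": 1}]'

```text
time: 24.45
eef_pos: [0.5658, 0.2779, 0.0239]
orientation: [0.99, 0.139, -0.0, 0.0]
wrist_force: [-2.7, -1.4, 5.4]
grip_width: 0.442
finger_force: 25.0
```

Emit:
drive_tool --moves '[{"travel": [0,0,0],"twist": [0,0,0],"hand": 0.05},{"travel": [0,0,0],"twist": [0,0,0],"hand": -0.1},{"travel": [0,0,0],"twist": [0,0,0],"hand": -0.4},{"travel": [0,0,0],"twist": [0,0,0],"hand": -0.7},{"travel": [0,0,0],"twist": [0,0,0],"hand": -0.7},{"travel": [0,0,-0.02],"twist": [0,0,0],"hand": -0.7},{"travel": [0,0,-0.03],"twist": [0,0,0],"hand": -0.7},{"travel": [0,0,-0.04],"twist": [0,0,0],"hand": -0.7},{"travel": [0,0,-0.04],"twist": [0,0,0],"hand": -0.7},{"travel": [0,0,-0.04],"twist": [0,0,0],"hand": -0.7},{"travel": [0,0,0],"twist": [0,0,0],"hand": -0.7}]'

```text
time: 25.55
eef_pos: [0.5694, 0.2789, 0.2005]
orientation: [0.99, 0.139, 0.006, -0.001]
wrist_force: [-0.1, -0.3, 0.2]
grip_width: 0.852
finger_force: 0.0
```

Run:
```python
from h import *
go([.6755,.061,.2],27); go([.62,.08,.2],27)
```

```text
twist deg [  0.07  -0.74 -10.99] then travel [-0.0044  0.2424  0.0005] | at [0.5694 0.2789 0.2005] t 25.55 F [-0.1 -0.3  0.2] grip 0.852 0.0
twist deg [  0.07  -0.74 -10.99] then travel [-0.0452  0.2002  0.0005] | at [0.5694 0.2789 0.2005] t 25.55 F [-0.1 -0.3  0.2] grip 0.852 0.0
```

Emit:
drive_tool --moves '[{"travel": [0,0,0],"twist": [0,0,-5.5],"hand": -0.7},{"travel": [0,0,0],"twist": [0,0,-5.5],"hand": -0.7},{"travel": [-0.0005,0.0346,0],"twist": [0,0,0],"hand": -0.7},{"travel": [-0.0005,0.0346,0],"twist": [0,0,0],"hand": -0.7},{"travel": [-0.0005,0.0346,0],"twist": [0,0,0],"hand": -0.7},{"travel": [-0.0005,0.0346,0],"twist": [0,0,0],"hand": -0.7},{"travel": [-0.0005,0.0346,0],"twist": [0,0,0],"hand": -0.7},{"travel": [-0.0005,0.0346,0],"twist": [0,0,0],"hand": -0.7},{"travel": [-0.0005,0.0346,0],"twist": [0,0,0],"hand": -0.7},{"travel": [0,0,0],"twist": [0,0,0],"hand": -0.7},{"travel": [0,0,0],"twist": [0,0,0],"hand": -0.7}]'

```text
time: 26.65
eef_pos: [0.672, 0.06, 0.1916]
orientation: [0.973, 0.233, -0.001, -0.0]
wrist_force: [-0.1, 0.3, 1.0]
grip_width: 0.851
finger_force: 0.0
```

Run:
```python
from h import *
go([.676,.061,.015],27)
```

```text
twist deg [-0.07  0.07 -0.07] then travel [0.004  0.0009 0.1766] | at [0.672  0.06   0.1916] t 26.65 F [-0.1  0.3  1. ] grip 0.851 0.0
```

Emit:
drive_tool --moves '[{"travel": [0.004,0,0.04],"twist": [0,0,0],"hand": -0.7},{"travel": [0,0,0.04],"twist": [0,0,0],"hand": -0.7},{"travel": [0,0,0.04],"twist": [0,0,0],"hand": -0.7},{"travel": [0,0,0.03],"twist": [0,0,0],"hand": -0.7},{"travel": [0,0,0.02],"twist": [0,0,0],"hand": -0.7},{"travel": [0,0,0.007],"twist": [0,0,0],"hand": -0.7},{"travel": [0,0,0],"twist": [0,0,0],"hand": -0.7}]'

```text
time: 27.35
eef_pos: [0.6748, 0.0633, 0.0146]
orientation: [0.972, 0.234, -0.001, -0.0]
wrist_force: [1.0, -0.3, -0.3]
grip_width: 0.853
finger_force: 0.0
```

Emit:
drive_tool --moves '[{"travel": [0,0,0],"twist": [0,0,0],"hand": 0},{"travel": [0,0,0],"twist": [0,0,0],"hand": 1},{"travel": [0,0,0],"twist": [0,0,0],"hand": 1},{"travel": [0,0,0],"twist": [0,0,0],"hand": 1},{"travel": [0,0,0],"twist": [0,0,0],"hand": 1},{"travel": [0,0,0],"twist": [0,0,0],"hand": 1},{"travel": [0,0,0],"twist": [0,0,0],"hand": 1},{"travel": [0,0,0],"twist": [0,0,0],"hand": 1},{"travel": [0,0,0],"twist": [0,0,0],"hand": 1},{"travel": [0,0,0],"twist": [0,0,0],"hand": 1}]'

```text
time: 28.35
eef_pos: [0.6762, 0.062, 0.0161]
orientation: [0.972, 0.233, 0.0, 0.0]
wrist_force: [-0.5, -0.1, 3.2]
grip_width: 0.392
finger_force: 25.0
```

Emit:
drive_tool --moves '[{"travel": [0,0,-0.01],"twist": [0,0,0],"hand": 1},{"travel": [0,0,-0.03],"twist": [0,0,0],"hand": 1},{"travel": [0,0,-0.04],"twist": [0,0,0],"hand": 1},{"travel": [0,0,-0.04],"twist": [0,0,0],"hand": 1},{"travel": [0,0,-0.04],"twist": [0,0,0],"hand": 1},{"travel": [0,0,0],"twist": [0,0,0],"hand": 1},{"travel": [0,0,0],"twist": [0,0,0],"hand": 1}]'

```text
time: 29.05
eef_pos: [0.6761, 0.0623, 0.1764]
orientation: [0.972, 0.234, 0.001, 0.0]
wrist_force: [-0.6, -0.6, -2.1]
grip_width: 0.393
finger_force: 25.0
```

Run:
```python
from h import *
go([.4665,.2702,.028],4)
```

```text
twist deg [ 2.000e-02 -7.000e-02  2.301e+01] then travel [-0.1946 -0.222   0.1484] | at [0.6761 0.0623 0.1764] t 29.05 F [-0.6 -0.6 -2.1] grip 0.393 24.999821817291377
```

Opening reads 36.8 mm but the obelisk is 30 mm wide, so look.

Run:
```python
from h import *
grab('scene','s7'); grab('wrist','w7'); c=load('s7'); w=load('w7')
im=np.zeros((420,800,3),np.uint8); im[:,:400]=cv2.resize(c['p'][120:330,290:490],(400,420)); im[:320,400:]=cv2.resize(w['p'][150:350,200:450],(400,320)); cv2.imwrite('pics/s7c.png',im[:,:,::-1])
```

```text
(no output)
```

View pics/s7c.png

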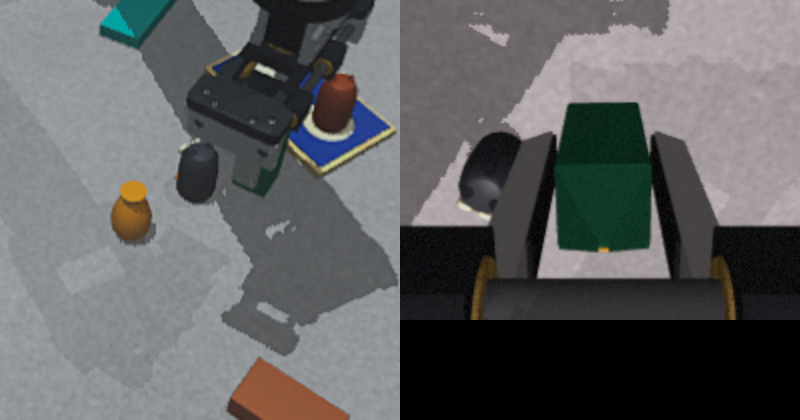

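Run:
```python
from h import *
w=load('w7'); m=masks(w,dict(obel=(325,270)))['obel']; P=depthpts(w,m); s=manip.observe(); R=Ro.from_quat(s['orientation']).as_matrix()
L=(P-s['eef_pos'])@R; print(len(L))
for z in np.arange(-.07,.02,.01):
    Q=L[(L[:,2]>z)&(L[:,2]<z+.01)]
    if len(Q)>5: print(round(z,3),len(Q),np.percentile(Q,[1,50,99],axis=0)[:,:2].round(4).tolist())
px=lambda x,y:(200+(x-400)*.625,150+y*.625)
C=[px(556,163),px(645,163),px(650,248),px(557,248)]; W=(plane(w,C,s['eef_pos'][2]-.016+.06)-s['eef_pos'])@R; print(W.round(4))
F=[px(570,104),px(637,104)]; W=(plane(w,F,s['eef_pos'][2]-.016)-s['eef_pos'])@R; print(W.round(4))
```

```text
5069
-0.07 229 [[-0.003, -0.0046], [0.0023, -0.001], [0.0048, 0.0034]]
-0.06 1409 [[-0.0078, -0.0114], [0.0055, -0.001], [0.0108, 0.0096]]
-0.05 1621 [[-0.0122, -0.0152], [0.0116, -0.0001], [0.0153, 0.0138]]
-0.04 467 [[0.0142, -0.0152], [0.0149, -0.001], [0.0155, 0.0134]]
-0.03 390 [[0.0143, -0.0148], [0.0149, -0.0008], [0.0154, 0.0132]]
-0.02 335 [[-0.0066, -0.015], [0.0149, -0.0005], [0.0154, 0.0177]]
-0.01 279 [[-0.0016, -0.0149], [0.0149, -0.0005], [0.0154, 0.0177]]
0.0 242 [[0.0143, -0.0147], [0.0148, -0.0005], [0.0153, 0.0132]]
0.01 97 [[0.0143, -0.0145], [0.0148, 0.0008], [0.0153, 0.0133]]
[[ 0.0156 -0.0148 -0.044 ]
 [ 0.0156  0.0121 -0.0441]
 [-0.0143  0.0144 -0.044 ]
 [-0.0144 -0.0153 -0.0439]]
[[ 0.0135 -0.0144  0.016 ]
 [ 0.0135  0.0137  0.0159]]
```

Depth and picture agree: the obelisk is 30 mm wide, upright, aligned and centred in the tool (about 0.5 mm off), firmly held. Go on to the square.

Emit:
drive_tool --moves '[{"travel": [0,0,0],"twist": [0,0,5.8],"hand": 1},{"travel": [0,0,0],"twist": [0,0,5.8],"hand": 1},{"travel": [0,0,0],"twist": [0,0,5.7],"hand": 1},{"travel": [0,0,0],"twist": [0,0,5.7],"hand": 1},{"travel": [-0.028,-0.0318,0],"twist": [0,0,0],"hand": 1},{"travel": [-0.028,-0.0318,0],"twist": [0,0,0],"hand": 1},{"travel": [-0.028,-0.0318,0],"twist": [0,0,0],"hand": 1},{"travel": [-0.028,-0.0318,0],"twist": [0,0,0],"hand": 1},{"travel": [-0.028,-0.0318,0],"twist": [0,0,0],"hand": 1},{"travel": [-0.028,-0.0318,0],"twist": [0,0,0],"hand": 1},{"travel": [-0.0266,-0.0312,0],"twist": [0,0,0],"hand": 1},{"travel": [0,0,0],"twist": [0,0,0],"hand": 1}]'

```text
time: 30.35
eef_pos: [0.4618, 0.2722, 0.173]
orientation: [0.999, 0.037, -0.003, 0.0]
wrist_force: [0.2, -0.9, -1.3]
grip_width: 0.392
finger_force: 25.0
```

Emit:
drive_tool --moves '[{"travel": [0,0,0.04],"twist": [0,0,0],"hand": 1},{"travel": [0,0,0.04],"twist": [0,0,0],"hand": 1},{"travel": [0,0,0.03],"twist": [0,0,0],"hand": 1},{"travel": [0,0,0.02],"twist": [0,0,0],"hand": 1},{"travel": [0,0,0.01],"twist": [0,0,0],"hand": 1},{"travel": [0,0,0],"twist": [0,0,0],"hand": 1},{"travel": [0,0,0],"twist": [0,0,0],"hand": 1}]'

```text
time: 31.05
eef_pos: [0.4669, 0.2699, 0.0361]
orientation: [0.999, 0.035, 0.0, -0.0]
wrist_force: [0.4, -0.9, -0.6]
grip_width: 0.394
finger_force: 25.0
```

Run:
```python
from h import *
go([.4665,.2702,.028],4)
```

```text
twist deg [-0.   -0.02 -0.02] then travel [-0.0004 -0.0003  0.0081] | at [0.4669 0.2699 0.0361] t 31.05 F [ 0.4 -0.9 -0.6] grip 0.394 24.99979080632329
```

Emit:
drive_tool --moves '[{"travel": [0,0,0.003],"twist": [0,0,0],"hand": 1},{"travel": [0,0,0.002],"twist": [0,0,0],"hand": 1},{"travel": [0,0,0.002],"twist": [0,0,0],"hand": 1},{"travel": [0,0,0.001],"twist": [0,0,0],"hand": 1},{"travel": [0,0,0],"twist": [0,0,0],"hand": 1},{"travel": [0,0,0],"twist": [0,0,0],"hand": 1}]'

```text
time: 31.65
eef_pos: [0.4666, 0.2702, 0.0281]
orientation: [0.999, 0.035, 0.0, -0.0]
wrist_force: [-0.8, -0.4, 0.1]
grip_width: 0.394
finger_force: 25.0
```

Emit:
drive_tool --moves '[{"travel": [0,0,0.001],"twist": [0,0,0],"hand": 1},{"travel": [0,0,0],"twist": [0,0,0],"hand": 1},{"travel": [0,0,0],"twist": [0,0,0],"hand": 1}]'

```text
time: 31.95
eef_pos: [0.4674, 0.2703, 0.0281]
orientation: [0.999, 0.035, 0.001, -0.0]
wrist_force: [-1.4, -0.5, 7.0]
grip_width: 0.394
finger_force: 25.0
```

Emit:
drive_tool --moves '[{"travel": [0,0,0],"twist": [0,0,0],"hand": 0.15},{"travel": [0,0,0],"twist": [0,0,0],"hand": 0},{"travel": [0,0,0],"twist": [0,0,0],"hand": -0.3},{"travel": [0,0,0],"twist": [0,0,0],"hand": -0.6},{"travel": [0,0,0],"twist": [0,0,0],"hand": -0.6},{"travel": [0,0,-0.02],"twist": [0,0,0],"hand": -0.6},{"travel": [0,0,-0.03],"twist": [0,0,0],"hand": -0.6},{"travel": [0,0,-0.04],"twist": [0,0,0],"hand": -0.6},{"travel": [0,0,-0.04],"twist": [0,0,0],"hand": -0.6},{"travel": [0,0,-0.04],"twist": [0,0,0],"hand": -0.6},{"travel": [0,0,0],"twist": [0,0,0],"hand": -0.6}]'

```text
time: 33.05
eef_pos: [0.47, 0.2713, 0.2036]
orientation: [0.999, 0.035, 0.006, -0.002]
wrist_force: [-0.1, -0.4, 0.8]
grip_width: 0.799
finger_force: 0.0
```

Emit:
drive_tool --moves '[{"travel": [0,0.04,0],"twist": [0,0,0],"hand": -0.6},{"travel": [0,0.04,0],"twist": [0,0,0],"hand": -0.6},{"travel": [0,0.04,0],"twist": [0,0,0],"hand": -0.6},{"travel": [0,0.04,0],"twist": [0,0,0],"hand": -0.6},{"travel": [0,0.04,0],"twist": [0,0,0],"hand": -0.6},{"travel": [0,0.04,0],"twist": [0,0,0],"hand": -0.6},{"travel": [0,0,0],"twist": [0,0,0],"hand": -0.6},{"travel": [0,0,0],"twist": [0,0,0],"hand": -0.6}]'

```text
time: 33.85
eef_pos: [0.4827, 0.0303, 0.196]
orientation: [0.999, 0.034, -0.001, -0.0]
wrist_force: [-0.3, -0.0, 0.1]
grip_width: 0.801
finger_force: 0.0
```

Run:
```python
from h import *
from scipy.optimize import least_squares
for n in('top','scene','wrist'): grab(n,n+'9')
C=[load(n+'9') for n in('top','scene','wrist')]
for c,n in zip(C,'tsw'):
  S=depthpts(c,np.ones((400,640),bool))
  for k,(x,y,z0) in dict(white=(.512,-.278,.032),brown=(.566,.2775,.012),grey=(.566,.0965,0),vase=(.5767,.0105,0)).items():
    Q=S[(np.hypot(S[:,0]-x,S[:,1]-y)<.035)&(S[:,2]>z0+.018)&(S[:,2]<z0+.045)]
    if len(Q)<20: continue
    f=least_squares(lambda p:np.hypot(*(Q[:,:2]-p[:2]).T)-.021,(x,y),loss='soft_l1',f_scale=.002); print(n,k,len(Q),f.x.round(4))
  Q=S[(np.hypot(S[:,0]-.4665,S[:,1]-.2702)<.04)&(S[:,2]>.06)&(S[:,2]<.1)]
  if len(Q): print(n,'obel apex',Q[Q[:,2]>Q[:,2].max()-.006].mean(0).round(4),Q[:,2].max())
im=np.zeros((560,800,3),np.uint8); im[:280,:]=cv2.resize(C[0]['p'][100:275,150:650][:, :490],(800,280)); im[280:,:]=cv2.resize(C[1]['p'][120:330,140:500],(480,280)).copy() if 0 else 0
im[280:,:480]=cv2.resize(C[1]['p'][120:330,140:500],(480,280)); cv2.imwrite('pics/f9.png',im[:,:,::-1])
```

```text
t white 61 [ 0.5161 -0.2788]
t brown 68 [0.5688 0.2778]
t obel apex [0.4693 0.2682 0.0898] 0.09312885990787079
s white 198 [ 0.5128 -0.2765]
s brown 189 [0.5671 0.2794]
s grey 163 [0.5671 0.0969]
s vase 231 [0.5753 0.0105]
s obel apex [0.4705 0.2687 0.0881] 0.09162605534368329
w white 923 [ 0.5127 -0.2773]
w brown 740 [0.5656 0.279 ]
w grey 115 [0.5654 0.0972]
w vase 480 [0.5766 0.0069]
w obel apex [0.4673 0.2689 0.0892] 0.09299274999860935
```

View pics/f9.png

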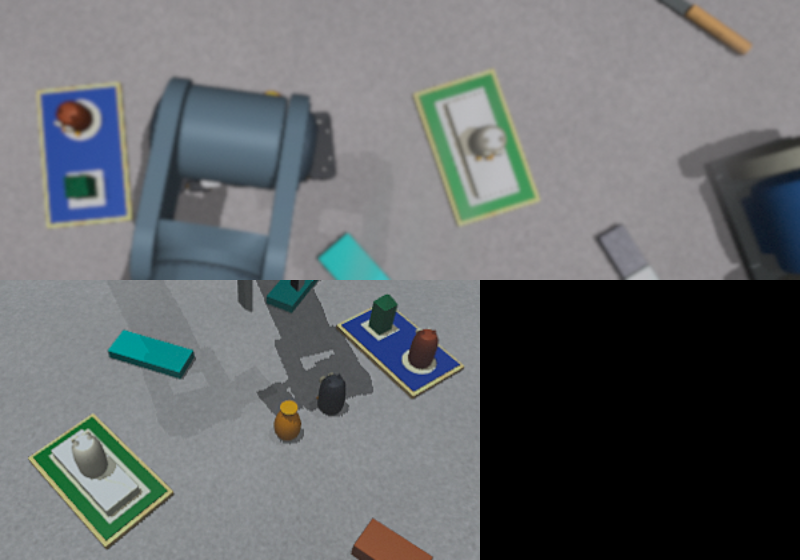

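The final pictures show the slab in the pale rectangle with the white owl at its middle. The brown owl is on the disc and the obelisk on the square, all upright and within about 3 mm. The grey owl and vase haven't moved, and the robot is clear.

```bash
python3 -c "
from bench import manip
print(manip.job_done())"
```

```text
the job is handed in; nothing more can be done
None
```

Both orders are made up and the job was handed in at about 34 s of the 106 s allowed; by the last pictures everything stands within about 3–4 mm of its place, though the hand-in returned no verdict.

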